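# Put the mixed-up wheel-nut sockets back in their own holders

### The job

The four sleeved wheel-nut sockets have been put back in each other's holders: the two thick ones stand on recesses too small for them and the two thin ones rattle in the wide ones. Put every socket into the recess made for it, in the holder whose label has the colour of its sleeve, upright and fully home; all four holders are taken, so stand a socket on the free bench in front of the tray when you need room. Leave the glue bottle and the jar of screws where they are.

Things in the scene. Friction and masses are not known exactly. Their poses are not given: they have to be found in the camera images.
- socket_blue_center (a point): Centre (half-way up, on the axis) of the loose deep wheel-nut socket with the blue sleeve: an upright steel cylinder 26 mm in diameter and 78 mm tall, a 17 mm hexagon open at its upper end and its rim and outside blue. z points up along its axis; its yaw means nothing. Fingers may grip it all round, tips at most 60 mm below its top.
- socket_yellow_center (a point): Centre (half-way up, on the axis) of the loose deep wheel-nut socket with the yellow sleeve: an upright steel cylinder 32 mm in diameter and 78 mm tall, a 21 mm hexagon open at its upper end and its rim and outside yellow. z points up along its axis; its yaw means nothing. Fingers may grip it all round, tips at most 60 mm below its top.
- socket_red_center (a point): Centre (half-way up, on the axis) of the loose deep wheel-nut socket with the red sleeve: an upright steel cylinder 44 mm in diameter and 78 mm tall, a 30 mm hexagon open at its upper end and its rim and outside red. z points up along its axis; its yaw means nothing. Fingers may grip it all round, tips at most 60 mm below its top.
- socket_green_center (a point): Centre (half-way up, on the axis) of the loose deep wheel-nut socket with the green sleeve: an upright steel cylinder 52 mm in diameter and 78 mm tall, a 36 mm hexagon open at its upper end and its rim and outside green. z points up along its axis; its yaw means nothing. Fingers may grip it all round, tips at most 60 mm below its top.
- seat_blue (a point): Floor centre of the 30 mm wide, 12 mm deep round recess in the fixed grey holder with the blue label: place of the blue socket, whose centre is 39 mm higher when fully home. The holder's top is 12 mm above this point, the bench 8 mm below; x points away from its label, z up. The four holders stand in a row along y in any order, centres 80 mm apart: fingers have most room closing along x.
- seat_yellow (a point): Floor centre of the 36 mm wide, 12 mm deep round recess in the fixed grey holder with the yellow label: place of the yellow socket, whose centre is 39 mm higher when fully home. The holder's top is 12 mm above this point, the bench 8 mm below; x points away from its label, z up. All are in a fixed steel tray, which ends 66 mm to -x and 42 mm to +x of the row of recess centres, 46 mm past the last.
- seat_red (a point): Floor centre of the 48 mm wide, 12 mm deep round recess in the fixed grey holder with the red label: place of the red socket, whose centre is 39 mm higher when fully home. The holder's top is 12 mm above this point, the bench 8 mm below; x points away from its label, z up. The four holders stand in a row along y in any order, centres 80 mm apart: fingers have most room closing along x.
- seat_green (a point): Floor centre of the 56 mm wide, 12 mm deep round recess in the fixed grey holder with the green label: place of the green socket, whose centre is 39 mm higher when fully home. The holder's top is 12 mm above this point, the bench 8 mm below; x points away from its label, z up. All are in a fixed steel tray, which ends 66 mm to -x and 42 mm to +x of the row of recess centres, 46 mm past the last.
- glue_center (a point): Bystander: loose upright yellow glue bottle with a red tip, 40 x 51 mm wide and 138 mm tall; the point lies on its axis 50 mm above the bench. z points up.
- jar_center (a point): Bystander: loose upright glass jar of screws with a metal lid, 72 mm in diameter and 100 mm tall; the point lies on its axis 50 mm above the bench. z points up.
Mind the look-alikes: they are no part of the job. What is shaped like the part that bears socket_green_center but orange is not meant.

How it is judged:
By the outcome, as a careful person would: the job done as asked, in the order asked, and still so for the second after the job is handed in, with the robot touching nothing.
It also fails if it takes over 109 s, if anything falls off the work surface, if the arm or the gripper's body presses on something with over 40 N, if the wrist force passes 120 N, or if a joint passes its speed limit or range.

### The arm

A 6-joint arm with a two-finger parallel gripper is mounted at the origin on a cart in front of the work surface, level with it; the furniture and walls round the work are solid. World frame = base frame: x ahead of the robot, y to its left, z up, the work surface at z = 0. Lengths are in m, angles in degrees, forces in N, time in s.
With the tool pointing down it reaches from about 0.4 to 0.825 m from the base axis. Payload 7 kg.
Tool frame: the origin (TCP) lies between the finger pads; the fingertips stand ctrl.nose_length ahead of it and the grasp point (between the pads) lies 2 mm behind it (ctrl.nose_length is the distance from the TCP to the fingertips, in m); z points along the fingers, y is the line along which they close (so a half turn about z gives the same grasp; the last joint's range is limited). The gripper opens to 88 mm and grips with 3 to 60 N. Pads are 19 mm wide; open, the fingers measure 130 mm over their backs; the gripper's body (78 mm by 193 mm) begins 47 mm behind the grasp point.
Start: joints at [82.913, 20.546, 0.682, 0, -70.136, -16.507], TCP at [0.27, 0.619, 0.244] pointing down, gripper open.
Joint ranges: [-176.03, 176.03], [-82.01, 121.73], [-58.28, 71.71], [-173.87, 95.51], [-174.79, -0.11], [-173.66, 173.66]. Speed limits (degrees/s): [136.94, 136.94, 172.46, 180, 180, 180].

### API

Orientations are given as [roll, pitch, yaw] about the fixed x, y, z axes, in that order (R = Rz(yaw) Ry(pitch) Rx(roll)).
In Python, from plant import ctrl gives the robot as it stands.
- The arm moves only by the tool apply_moves, never from a script. Its argument "commands" is a list of rows, each a list of 3 entries, a list of its own where there are three numbers: the shift along the world's x, y, z in cm, then the turn about the world's z in rad, then the closure, from 0 (fully open) to 1 (shut). In form: [[[x, y, z], turn, jaw], ...]. A call has 1 to 20 rows; each row is the pose to reach, as a shift and turn from the pose commanded when the call began; what a row does not reach only later rows make up. A row lasts 1/12 s, in which the tool goes at most 41.7 mm and 7.16 degrees, less where a joint would pass 70% of its speed; a pose out of reach is approached as far as the arm can. A call with a gripper value outside its range is refused whole. The fingers move at their own pace and stop on an object; the grip force is fixed at half the most. Time passes only in rows, so rows that repeat a pose let the fingers close. It gives the time, the measured TCP pose, the force, the opening and the grip force at its end, in the units of the state.
- ctrl.get_obs(): the state, without advancing time (a new reading comes with each control period).
- ctrl.snapshot(name): name is "scene" or "top" or "wrist"; returns a dict with "img" (480x640x3 uint8, red, green, blue), "fx", "fy", "cx", "cy" (pixels), "T" (4x4, takes a point from camera to world coordinates). Camera axes: x right, y up, looking along -z (the intrinsics and any distortion apply to the point x, -y, -z); pixel columns grow to the right and rows downward; lengths in m; the calibration is good to about 2 mm. A picture is of the moment at which its call begins. There is no depth.
- ctrl.close_job(): hands the job in; it is judged then, once.
Trained networks look in a picture, given as the dict that the camera call returned (one of the last four; its "shot" number tells which), for a name from the list of things; names that differ only in an ending like _2 or _b are one class to them, and where a whole thing is asked for, a point or a joint stands for the part that bears it (a point fixed in the world has none). Each returns a list of dicts, best first, with "score" (0 to 1); they miss things now and then, are a little off and sometimes report something else, mostly with a low value. They report only what shows in the picture. A call takes as long as a camera call. They do not tell look-alikes from the thing itself.
- ctrl.search_frame(picture, target): "at" ([column, row] in pixels, amid what is visible of it).
- ctrl.spot_point(picture, target): "at" ([column, row] in pixels: a listed point, or the origin of a listed thing).
The state is a dict: "clock": time; "joint_pos": joint angles; "qvel": joint speeds; "tau": joint torques, N m; "tool_pos": TCP position; "orientation": TCP orientation; "force": force on the tool from outside, world axes, zero at the start; "moment": the same for the moment, N m; "opening": finger opening in m; "gripper_force": force on a finger pad.
Only numpy, scipy, OpenCV 4.12 (cv2) and the standard library are available. Lean on these libraries where they do the work, as an engineer would, in place of code of your own. Each camera call takes 0.05 s, during which the arm holds its last target. There are 200 camera calls.

## Working session

There is one attempt and no reset: what is moved stays moved. The work goes in short steps, Python scripts to look and compute and a tool call to move; the robot and the scene stay as the last step left them, time stands still between calls to the robot, and variables do not carry over. Pictures are saved under pics/ and viewed, at most 14 in all, crops included, and the job is handed in when it is done.

Besides the shell and the picture viewer there is one more tool, called after ">>>" as name(argument=value, ...) on one line, values as JSON. apply_moves: Moves the arm, as the interface text tells. Its arguments: {"type":"object","properties":{"commands":{"type":"array"}},"required":["commands"]}

```bash
mkdir -p pics
cat > h.py <<'E'
import numpy as np, cv2
from plant import ctrl
def ray(s,p):
    T=np.array(s["T"]);d=T[:3,:3]@np.array([(p[0]-s["cx"])/s["fx"],-(p[1]-s["cy"])/s["fy"],-1]);return T[:3,3],d
def at(s,p,z):
    o,d=ray(s,p);return o+d*(z-o[2])/d[2]
def proj(s,P):
    T=np.array(s["T"]);c=T[:3,:3].T@(np.array(P)-T[:3,3]);return [s["cx"]+s["fx"]*c[0]/-c[2],s["cy"]-s["fy"]*c[1]/-c[2]]
def save(s,n):cv2.imwrite(f"pics/{n}.png",cv2.cvtColor(s["img"],cv2.COLOR_RGB2BGR))
E
python3 - <<'E'
from h import *
print({k:v for k,v in ctrl.snapshot("top").items() if k!="img"},ctrl.nose_length,ctrl.get_obs()["orientation"])
for n in("top","scene"):
    s=ctrl.snapshot(n);save(s,n+"0")
    for t,z in [("socket_blue_center",.047),("socket_yellow_center",.047),("socket_red_center",.047),("socket_green_center",.047),("seat_blue",.008),("seat_yellow",.008),("seat_red",.008),("seat_green",.008),("glue_center",.05),("jar_center",.05)]:
        for r in ctrl.spot_point(s,t)[:3]:print(n,t,round(r["score"],2),np.round(r["at"]),np.round(at(s,r["at"],z),3))
E
```

```text
{'fx': 454.997625539271, 'fy': 454.997625539271, 'cx': 312.82802180743, 'cy': 232.8356947305855, 'T': array([[ 1.50741105e-02,  9.76085384e-01, -2.16864228e-01,
         3.02764002e-01],
       [-9.99886229e-01,  1.48341038e-02, -2.73463075e-03,
        -1.27580127e-01],
       [ 5.47753367e-04,  2.16880777e-01,  9.76197945e-01,
         1.11458490e+00],
       [ 0.00000000e+00,  0.00000000e+00,  0.00000000e+00,
         1.00000000e+00]]), 'shot': 1} 0.017 [ 1.79903801e+02 -8.40802277e-03 -2.36022692e+01]
top socket_blue_center 0.66 [330. 223.] [ 0.565 -0.165  0.047]
top socket_blue_center 0.63 [173. 258.] [0.474 0.206 0.047]
top socket_yellow_center 0.77 [267. 229.] [ 0.547 -0.013  0.047]
top socket_red_center 0.97 [362. 224.] [ 0.563 -0.242  0.047]
top socket_red_center 0.38 [299. 230.] [ 0.546 -0.092  0.047]
top socket_red_center 0.2 [331. 227.] [ 0.555 -0.168  0.047]
top socket_green_center 0.96 [298. 227.] [ 0.555 -0.09   0.047]
top seat_blue 0.68 [298. 232.] [ 0.551 -0.087  0.008]
top seat_blue 0.25 [329. 228.] [ 0.561 -0.164  0.008]
top seat_yellow 0.56 [364. 226.] [ 0.567 -0.
[... 251 characters left out ...]
r 0.76 [357. 247.] [ 0.572 -0.162  0.047]
scene socket_yellow_center 0.79 [307. 227.] [ 0.541 -0.019  0.047]
scene socket_red_center 0.94 [384. 259.] [ 0.584 -0.234  0.047]
scene socket_green_center 0.81 [274. 212.] [0.523 0.103 0.047]
scene socket_green_center 0.76 [330. 232.] [ 0.57  -0.065  0.047]
scene socket_green_center 0.43 [447. 322.] [ 0.525 -0.456  0.047]
scene seat_blue 0.8 [326. 254.] [ 0.548 -0.087  0.008]
scene seat_yellow 0.8 [379. 284.] [ 0.558 -0.254  0.008]
scene seat_red 0.32 [234. 203.] [0.51  0.319 0.008]
scene seat_green 0.96 [310. 243.] [ 0.547 -0.019  0.008]
scene glue_center 0.68 [234. 204.] [0.462 0.201 0.05 ]
scene jar_center 0.84 [446. 323.] [ 0.519 -0.46   0.05 ]
```

View pics/top0.png

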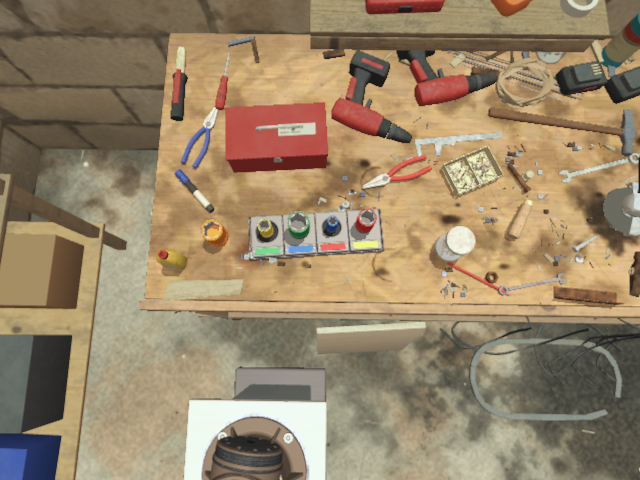

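View pics/scene0.png

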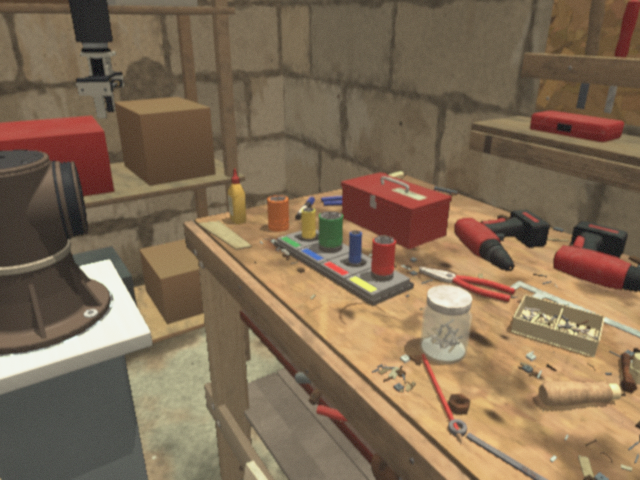

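The top view shows the row from left to right: the green holder with the yellow socket (267,229), the blue holder with green (298,227), the red holder with blue (330,225) and the yellow holder with red (365,222). The toolbox is behind the row, the glue bottle is at (172,260) and the orange look-alike at (214,233). I'm moving above the row.

>>> apply_moves(commands=[[[23, -75, 8], -1.09, 0], [[23, -75, 8], -1.09, 0], [[23, -75, 8], -1.09, 0], [[23, -75, 8], -1.09, 0], [[23, -75, 8], -1.09, 0], [[23, -75, 8], -1.09, 0], [[23, -75, 8], -1.09, 0], [[23, -75, 8], -1.09, 0], [[23, -75, 8], -1.09, 0], [[23, -75, 8], -1.09, 0], [[23, -75, 8], -1.09, 0], [[23, -75, 8], -1.09, 0], [[23, -75, 8], -1.09, 0], [[23, -75, 8], -1.09, 0], [[23, -75, 8], -1.09, 0], [[23, -75, 8], -1.09, 0], [[23, -75, 8], -1.09, 0], [[23, -75, 8], -1.09, 0], [[23, -75, 8], -1.09, 0], [[23, -75, 8], -1.09, 0]])

```text
clock: 2.82
tool_pos: [0.5013, -0.1368, 0.3238]
orientation: [180.0, -0.1, -86.3]
force: [0.2, 1.0, 0.5]
opening: 0.0876
gripper_force: 0.0
```

```bash
cat >> h.py <<'E'
Z=dict(socket=.047,seat=.008,glue=.05,jar=.05)
def look(n,cam="wrist",ts=None):
    s=ctrl.snapshot(cam);save(s,n)
    for t in ts or ["socket_blue_center","socket_yellow_center","socket_red_center","socket_green_center","seat_blue","seat_yellow","seat_red","seat_green"]:
        for r in ctrl.spot_point(s,t)[:2]:print(t,round(r["score"],2),np.round(r["at"]),np.round(at(s,r["at"],Z[t.split("_")[0]]),4))
    return s
E
python3 - <<'E'
from h import *
s=look("w1");print(np.round(s["T"],3),s["fx"])
o=ctrl.get_obs();print(o["clock"],o["tool_pos"],o["orientation"],o["joint_pos"])
E
```

```text
socket_blue_center 0.92 [264. 172.] [ 0.5638 -0.1719  0.047 ]
socket_yellow_center 0.96 [273. 311.] [ 0.5486 -0.0079  0.047 ]
socket_red_center 0.58 [259.  95.] [ 0.5712 -0.2498  0.047 ]
socket_green_center 0.87 [280. 394.] [0.5358 0.1071 0.047 ]
socket_green_center 0.81 [266. 245.] [ 0.5603 -0.0889  0.047 ]
seat_red 0.84 [267. 172.] [ 0.5657 -0.1688  0.008 ]
seat_red 0.72 [274. 309.] [0.5512 0.0082 0.008 ]
seat_green 0.74 [276. 299.] [ 0.5491 -0.0065  0.008 ]
[[-0.998  0.063  0.017  0.507]
 [-0.065 -0.963 -0.262 -0.208]
 [-0.    -0.263  0.965  0.466]
 [ 0.     0.     0.     1.   ]] 379.56477941569443
3.2667 [ 0.50015235 -0.13040456  0.32383613] [-1.79966041e+02  2.53284978e-03 -8.59325766e+01] [ 7.16820132e+00  2.91376837e+00 -1.14160915e+01 -7.14578610e-04
 -7.56360942e+01 -3.10060163e+00]
```

View pics/w1.png

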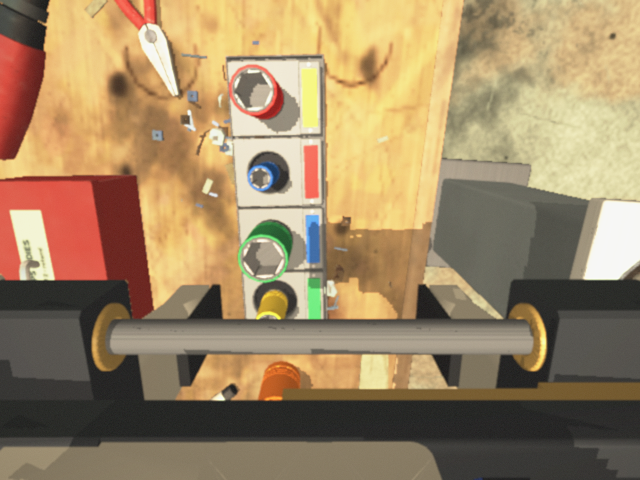

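The wrist view shows the tray's corners at (228,57) and (322,57). The holder separators cross at rows ~137, 208 and 271, the red rim is at (255,91), blue at (263,177), green at (266,250), and yellow at (270,305) is partly hidden.

Run:
```python
from h import *
s=ctrl.snapshot("wrist");f=lambda c,r,z:np.round(at(s,(c,r),z)[:2],4)
for p in [(228,58),(322,57),(232,137),(325,136),(236,208),(326,207),(241,271),(327,270)]:print(p,f(*p,.02))
print("edge",f(445,120,0),f(415,270,0),"toolbox",f(138,177,.09),f(150,250,.09),f(150,250,0))
print("rims red",f(255,91,.098),"blue",f(263,177,.086),"green",f(266,258,.098))
g=s["img"];crop=cv2.resize(g[40:340,200:360],None,fx=2,fy=2,interpolation=2*1);save(dict(img=crop),"w2")
```

```text
(228, 58) [ 0.6096 -0.2796]
(322, 57) [ 0.5091 -0.2878]
(232, 137) [ 0.6045 -0.1982]
(325, 136) [ 0.4997 -0.2068]
(236, 208) [ 0.5988 -0.1173]
(326, 207) [ 0.4924 -0.1262]
(241, 271) [ 0.5915 -0.0386]
(327, 270) [ 0.4851 -0.0476]
edge [ 0.3611 -0.2349] [ 0.3704 -0.0488] toolbox [ 0.6804 -0.1544] [ 0.6721 -0.0804] [ 0.7118 -0.0514]
rims red [ 0.5669 -0.2404] blue [ 0.5589 -0.1627] green [ 0.5515 -0.0829]
```

View pics/w2.png

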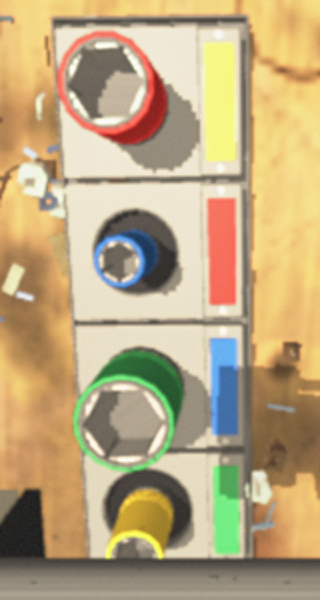

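>>> apply_moves(commands=[[[5, 16, -4], 0.016, 0], [[5, 16, -4], 0.016, 0], [[5, 16, -4], 0.016, 0], [[5, 16, -4], 0.016, 0], [[5, 16, -4], 0.016, 0], [[5, 16, -4], 0.016, 0], [[5, 16, -4], 0.016, 0], [[5, 16, -4], 0.016, 0]])

```text
clock: 3.98
tool_pos: [0.55, 0.0283, 0.2839]
orientation: [-180.0, -0.0, -85.1]
force: [-0.1, 0.5, 1.2]
opening: 0.0877
gripper_force: 0.0
```

Run:
```python
from h import *
s=look("w3")
o=ctrl.get_obs();print(o["clock"],o["tool_pos"],o["orientation"])
```

```text
socket_yellow_center 0.9 [327. 176.] [ 0.5465 -0.0097  0.047 ]
socket_red_center 0.55 [372. 378.] [0.4737 0.2141 0.047 ]
socket_green_center 0.9 [324. 291.] [0.5384 0.112  0.047 ]
socket_green_center 0.89 [324.  87.] [ 0.5565 -0.0909  0.047 ]
seat_red 0.86 [322.   8.] [ 0.5643 -0.1674  0.008 ]
seat_green 0.59 [324. 174.] [ 0.5488 -0.0078  0.008 ]
4.4333 [0.55015822 0.02819772 0.28370993] [-1.79984844e+02  5.94577169e-03 -8.51617707e+01]
```

View pics/w3.png

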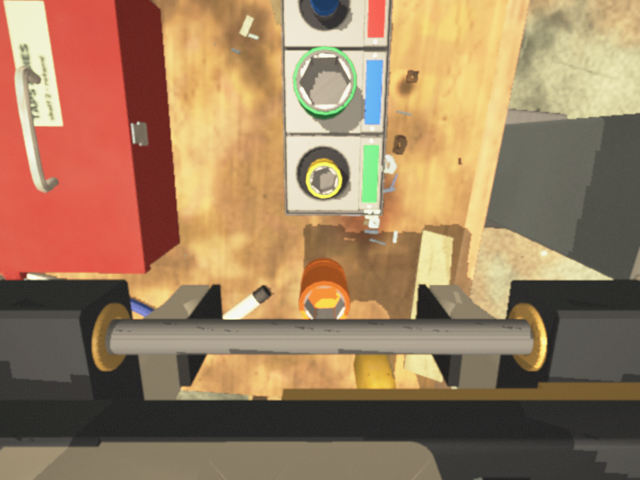

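In this view the yellow rim is centred at about (324,179), the green rim at (325,81) and the green-holder recess at (323,173). The tray's near end is at row 212 and the separators are at rows 134 and 47.

```bash
cat >> h.py <<'E'
H=dict(yellow=(22,35),green=(45,85),blue=(100,125),red=(172,8))
def rim(s,col,z,roi):
    """centre of the coloured sleeve rim (outer circle at height z) from the min-area ellipse of its mask within roi (c0,r0,c1,r1)"""
    c0,r0,c1,r1=roi;h=cv2.cvtColor(s["img"][r0:r1,c0:c1],cv2.COLOR_RGB2HSV);a,b=H[col];hh=h[...,0]
    m=((hh>=a)&(hh<=b)) if a<b else ((hh>=a)|(hh<=b))
    m=(m&(h[...,1]>120)&(h[...,2]>70)).astype(np.uint8)
    c=max(cv2.findContours(m,0,1)[0],key=cv2.contourArea)
    pts=np.array([at(s,(p[0][0]+c0,p[0][1]+r0),z)[:2] for p in c],np.float32)
    (x,y),r=cv2.minEnclosingCircle(pts);return np.round([x,y,r],4)
E
python3 - <<'E'
from h import *
s=ctrl.snapshot("wrist");f=lambda c,r,z:np.round(at(s,(c,r),z)[:2],4)
print(rim(s,"yellow",.086,(295,150,355,205)),f(324.5,179,.086),rim(s,"green",.098,(288,30,360,125)),f(325,81,.098))
print("recess",f(323,173,.02))
for p in [(287,213),(383,213),(286,134),(385,134),(285,47),(388,47)]:print(p,f(*p,.02))
print("toolbox",f(163,5,.1),f(178,245,0))
E
```

```text
[ 0.5501 -0.0104  0.0175] [ 0.5493 -0.0104] [ 0.5545 -0.0752  0.0208] [ 0.5561 -0.089 ]
recess [ 0.55   -0.0102]
(287, 213) [0.5851 0.0357]
(383, 213) [0.4814 0.0268]
(286, 134) [ 0.5913 -0.0463]
(385, 134) [ 0.49   -0.0549]
(285, 47) [ 0.5973 -0.1271]
(388, 47) [ 0.4977 -0.1356]
toolbox [ 0.6833 -0.1316] [0.7104 0.088 ]
```

>>> apply_moves(commands=[[[0, -2, 0], 0, 0], [[0, -3.9, -1], 0, 0], [[0, -3.9, -5], 0, 0], [[0, -3.9, -9], 0, 0], [[0, -3.9, -13], 0, 0], [[0, -3.9, -16.5], 0, 0], [[0, -3.9, -19.5], 0, 0], [[0, -3.9, -21.5], 0, 0], [[0, -3.9, -22.6], 0, 0], [[0, -3.9, -22.6], 0, 0], [[0, -3.9, -22.6], 0, 0], [[0, -3.9, -22.6], 0, 1], [[0, -3.9, -22.6], 0, 1], [[0, -3.9, -22.6], 0, 1], [[0, -3.9, -22.6], 0, 1], [[0, -3.9, -22.6], 0, 1], [[0, -3.9, -22.6], 0, 1], [[0, -3.9, -22.6], 0, 1], [[0, -3.9, -22.6], 0, 1], [[0, -3.9, -22.6], 0, 1]])

```text
clock: 6.15
tool_pos: [0.5501, -0.0105, 0.0576]
orientation: [180.0, -0.0, -85.1]
force: [-2.3, -0.4, 2.7]
opening: 0.0332
gripper_force: 0.9
```

>>> apply_moves(commands=[[[0, 0, 0], 0, 1], [[0, 0, 0], 0, 1], [[0, 0, 1], 0, 1], [[0, 0, 4], 0, 1], [[0, 0, 8], 0, 1], [[0, 0, 11], 0, 1], [[-3, -3, 11], 0, 1], [[-6, -6, 11], 0, 1], [[-9, -9, 11], 0, 1], [[-11, -11, 9], 0, 1], [[-12, -12, 6], 0, 1], [[-12, -12, 3], 0, 1], [[-12, -12, 1], 0, 1], [[-12, -12, 0], 0, 1], [[-12, -12, -0.4], 0, 1], [[-12, -12, -0.7], 0, 1], [[-12, -12, -0.7], 0, 1], [[-12, -12, -0.7], 0, 1], [[-12, -12, -0.7], 0, 1]])

```text
clock: 7.73
tool_pos: [0.4309, -0.1303, 0.0514]
orientation: [-179.9, 0.0, -85.1]
force: [0.0, 0.2, -1.0]
opening: 0.0315
gripper_force: 30.0
```

>>> apply_moves(commands=[[[0, 0, 0], 0, 0], [[0, 0, 0], 0, 0], [[0, 0, 0], 0, 0], [[0, 0, 0], 0, 0], [[0, 0, 0], 0, 0], [[0, 0, 3], 0, 0], [[0, 0, 7], 0, 0], [[0, 0, 11], 0, 0], [[2, 2, 14], 0, 0], [[5, 5, 17], 0, 0], [[8, 9, 20], 0, 0], [[10, 13, 22], 0, 0], [[12, 16, 23.3], 0, 0], [[12, 16, 23.3], 0, 0], [[12, 16, 23.3], 0, 0], [[12, 16, 23.3], 0, 0]])

```text
clock: 9.07
tool_pos: [0.5508, 0.0309, 0.2835]
orientation: [-180.0, 0.0, -85.0]
force: [-0.1, 0.0, -0.5]
opening: 0.0877
gripper_force: 0.0
```

Run:
```python
from h import *
s=ctrl.snapshot("wrist");s=ctrl.snapshot("wrist")
o=ctrl.get_obs();print(o["clock"],o["tool_pos"],o["orientation"])
c=[int(v) for v in (s["cx"],s["cy"])]
save(dict(img=cv2.resize(s["img"][0:240,260:420],None,fx=2.5,fy=2.5,interpolation=2)),"w4")
```

```text
9.1667 [0.54947877 0.0292878  0.28283751] [ 1.79917506e+02 -9.85692176e-03 -8.51228680e+01]
```

View pics/w4.png

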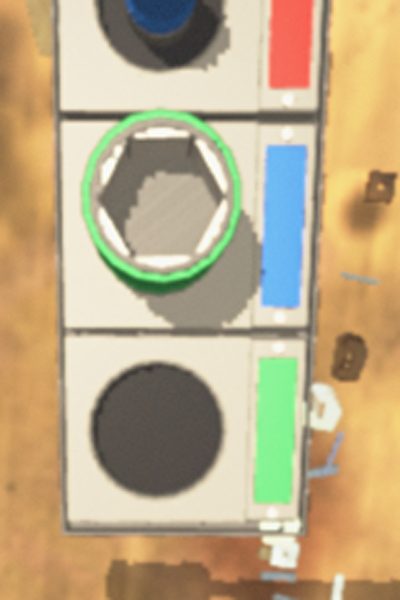

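The crop shows the empty green recess as a clean circle centred at crop (156,429), which is about (322.6,171.6) in the full picture. The green rim is centred at crop (161,191), or (324.6,76.4).

Run:
```python
from h import *
s=ctrl.snapshot("wrist");f=lambda c,r,z:np.round(at(s,(c,r),z)[:2],4)
print("recess",f(322.6,171.6,.02),"w",f(322.6,144.4,.02),f(322.6,198.8,.02),"green",f(324.6,76.4,.098),f(292.8,76.4,.098),f(356.4,76.4,.098))
for t in("seat_green","socket_green_center"):print([(np.round(r["at"],1),f(*r["at"],.008 if t[2]=="a" else .059)) for r in ctrl.spot_point(s,t)])
print(ctrl.get_obs()["tool_pos"])
```

```text
recess [ 0.5494 -0.0107] w [ 0.5519 -0.0382] [0.5469 0.0179] green [ 0.5558 -0.0912] [ 0.581 -0.089] [ 0.5306 -0.0934]
[(array([321.9, 173.9]), array([ 0.5498, -0.0073])), (array([321.6,   6.4]), array([ 0.5641, -0.1672]))]
[(array([323.7, 291.8]), array([0.5382, 0.1082])), (array([322.8,  83.5]), array([ 0.5568, -0.0911]))]
[0.54948984 0.02864312 0.28319627]
```

>>> apply_moves(commands=[[[0.2, -4, 0], 0, 0], [[0.4, -8, 0], 0, 0], [[0.6, -11, -1], 0, 0], [[0.6, -12, -3], 0, 0], [[0.6, -12, -6], 0, 0], [[0.6, -12, -10], 0, 0], [[0.6, -12, -14], 0, 0], [[0.6, -12, -17.5], 0, 0], [[0.6, -12, -20], 0, 0], [[0.6, -12, -21.3], 0, 0], [[0.6, -12, -21.3], 0, 0], [[0.6, -12, -21.3], 0, 0], [[0.6, -12, -21.3], 0, 1], [[0.6, -12, -21.3], 0, 1], [[0.6, -12, -21.3], 0, 1], [[0.6, -12, -21.3], 0, 1], [[0.6, -12, -21.3], 0, 1], [[0.6, -12, -21.3], 0, 1], [[0.6, -12, -21.3], 0, 1], [[0.6, -12, -21.3], 0, 1]])

```text
clock: 10.98
tool_pos: [0.5561, -0.0904, 0.0709]
orientation: [180.0, -0.0, -85.1]
force: [-2.2, 0.8, 5.5]
opening: 0.0512
gripper_force: 30.0
```

>>> apply_moves(commands=[[[0, 0, 1], 0, 1], [[0, 0, 3], 0, 1], [[-0.2, 3, 3], 0, 1], [[-0.4, 6, 3], 0, 1], [[-0.7, 8.05, 3], 0, 1], [[-0.7, 8.05, 2], 0, 1], [[-0.7, 8.05, 1], 0, 1], [[-0.7, 8.05, 0.5], 0, 1], [[-0.7, 8.05, 0.5], 0, 1], [[-0.7, 8.05, 0.2], 0, 1], [[-0.7, 8.05, -0.1], 0, 1], [[-0.7, 8.05, -0.4], 0, 1], [[-0.7, 8.05, -0.7], 0, 1], [[-0.7, 8.05, -1.0], 0, 1], [[-0.7, 8.05, -1.1], 0, 1], [[-0.7, 8.05, -1.1], 0, 1]])

```text
clock: 12.32
tool_pos: [0.549, -0.0101, 0.0593]
orientation: [180.0, -0.0, -85.1]
force: [0.0, -0.2, -4.7]
opening: 0.0517
gripper_force: 30.0
```

>>> apply_moves(commands=[[[0, 0, -0.1], 0, 1], [[0, 0, -0.1], 0, 0], [[0, 0, -0.1], 0, 0], [[0, 0, -0.1], 0, 0], [[0, 0, -0.1], 0, 0], [[0, 0, -0.1], 0, 0], [[0, 0, 1], 0, 0], [[0, 0, 4], 0, 0], [[0, 0, 8], 0, 0], [[0, 0, 12], 0, 0], [[0.6, -1, 16], 0, 0], [[0.6, -2, 20], 0, 0], [[0.6, -3.5, 22.5], 0, 0], [[0.6, -3.5, 22.5], 0, 0], [[0.6, -3.5, 22.5], 0, 0], [[0.6, -3.5, 22.5], 0, 0], [[0.6, -3.5, 22.5], 0, 0]])

```text
clock: 13.73
tool_pos: [0.5545, -0.0448, 0.2832]
orientation: [179.9, 0.0, -85.1]
force: [0.1, -0.1, 0.6]
opening: 0.0878
gripper_force: 0.0
```

```bash
cat >> h.py <<'E'
def crop(n):
    ctrl.snapshot("wrist");s=ctrl.snapshot("wrist");o=ctrl.get_obs();print(o["clock"],o["tool_pos"])
    save(dict(img=cv2.resize(s["img"][0:240,260:420],None,fx=2.5,fy=2.5,interpolation=2)),n)
    np.save("T.npy",s["T"])
    for t in("socket_blue_center","socket_red_center","socket_yellow_center","seat_blue","seat_red","seat_yellow"):
        for r in ctrl.spot_point(s,t)[:1]:print(t,round(r["score"],2),np.round(r["at"],1),np.round(at(s,r["at"],Z[t.split("_")[0]]),4))
def pos(s,c,r,z):return np.round(at(s,(260+c/2.5-.3,r/2.5-.3),z)[:2],4)
E
python3 -c "
from h import *
crop('w5')"
```

```text
13.8333 [ 0.55470134 -0.0447364   0.28325695]
socket_blue_center 0.95 [319.8  78.6] [ 0.5648 -0.1708  0.047 ]
socket_yellow_center 0.72 [453. 139.] [ 0.4327 -0.1283  0.047 ]
seat_blue 0.96 [320.4 165.3] [ 0.557  -0.0903  0.008 ]
seat_red 0.68 [320.3  87.6] [ 0.5639 -0.168   0.008 ]
```

View pics/w5.png

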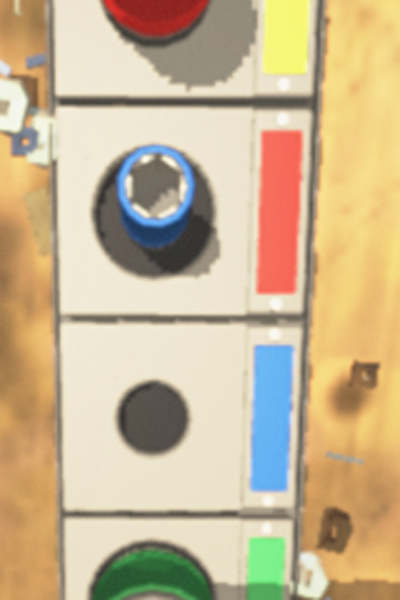

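The blue recess circle is centred at crop (152.5,417). The blue rim is centred at about crop (155.5,184).

Run:
```python
from h import *
s=ctrl.snapshot("wrist")
print(pos(s,152.5,417,.02),pos(s,155.5,184,.086),"seatred",pos(s,154.5,207,.02),ctrl.get_obs()["tool_pos"])
```

```text
[ 0.5578 -0.0898] [ 0.5641 -0.1695] seatred [ 0.5641 -0.1715] [ 0.55516146 -0.044864    0.28437571]
```

>>> apply_moves(commands=[[[0.2, -4, 0], 0, 0], [[0.5, -8, 0], 0, 0], [[0.9, -11.5, -1], 0, 0], [[0.9, -12.5, -3], 0, 0], [[0.9, -12.5, -7], 0, 0], [[0.9, -12.5, -11], 0, 0], [[0.9, -12.5, -15], 0, 0], [[0.9, -12.5, -18.5], 0, 0], [[0.9, -12.5, -21], 0, 0], [[0.9, -12.5, -22.6], 0, 0], [[0.9, -12.5, -22.6], 0, 0.6], [[0.9, -12.5, -22.6], 0, 1], [[0.9, -12.5, -22.6], 0, 1], [[0.9, -12.5, -22.6], 0, 1], [[0.9, -12.5, -22.6], 0, 1], [[0.9, -12.5, -22.6], 0, 1], [[0.9, -12.5, -22.6], 0, 1], [[0.9, -12.5, -22.6], 0, 1], [[0.9, -12.5, -22.6], 0, 1], [[0.9, -12.5, -22.6], 0, 1]])

```text
clock: 15.85
tool_pos: [0.564, -0.17, 0.0586]
orientation: [180.0, 0.0, -85.1]
force: [0.0, 0.0, 0.0]
opening: 0.0261
gripper_force: 2.3
```

>>> apply_moves(commands=[[[0, 0, 0], 0, 1], [[0, 0, 0], 0, 1], [[0, 0, 1], 0, 1], [[0, 0, 3.5], 0, 1], [[-0.2, 3, 3.5], 0, 1], [[-0.5, 6, 3.5], 0, 1], [[-0.7, 7.95, 3.5], 0, 1], [[-0.7, 7.95, 2.5], 0, 1], [[-0.7, 7.95, 1.7], 0, 1], [[-0.7, 7.95, 1.5], 0, 1], [[-0.7, 7.95, 1.5], 0, 1], [[-0.7, 7.95, 1.2], 0, 1], [[-0.7, 7.95, 0.9], 0, 1], [[-0.7, 7.95, 0.6], 0, 1], [[-0.7, 7.95, 0.3], 0, 1], [[-0.7, 7.95, 0.1], 0, 1], [[-0.7, 7.95, 0.1], 0, 1]])

```text
clock: 17.27
tool_pos: [0.5568, -0.0906, 0.059]
orientation: [179.9, -0.0, -85.1]
force: [-0.0, -0.1, -1.8]
opening: 0.0253
gripper_force: 30.0
```

>>> apply_moves(commands=[[[0, 0, -0.1], 0, 1], [[0, 0, -0.1], 0, 0], [[0, 0, -0.1], 0, 0], [[0, 0, -0.1], 0, 0], [[0, 0, -0.1], 0, 0], [[0, 0, -0.1], 0, 0], [[0, 0, 1], 0, 0], [[0, 0, 4], 0, 0], [[0, 0, 8], 0, 0], [[0, 0, 12], 0, 0], [[0.6, -1, 16], 0, 0], [[0.6, -2, 20], 0, 0], [[0.6, -3.5, 22.5], 0, 0], [[0.6, -3.5, 22.5], 0, 0], [[0.6, -3.5, 22.5], 0, 0], [[0.6, -3.5, 22.5], 0, 0], [[0.6, -3.5, 22.5], 0, 0]])

```text
clock: 18.68
tool_pos: [0.5624, -0.1252, 0.2837]
orientation: [179.9, 0.0, -85.1]
force: [-0.2, 0.8, 0.1]
opening: 0.0878
gripper_force: 0.0
```

```bash
python3 -c "
from h import *
crop('w6')"
```

```text
18.7833 [ 0.56264122 -0.1251547   0.28349597]
socket_blue_center 0.88 [322.3 248.2] [ 0.5562 -0.0892  0.047 ]
socket_red_center 0.96 [325.2  81.9] [ 0.5676 -0.2488  0.047 ]
socket_yellow_center 0.83 [447.9 218.9] [ 0.4318 -0.1309  0.047 ]
seat_blue 0.62 [323.3 238.9] [ 0.5546 -0.0892  0.008 ]
seat_red 0.75 [321.5 168.1] [ 0.5636 -0.1677  0.008 ]
```

View pics/w6.png

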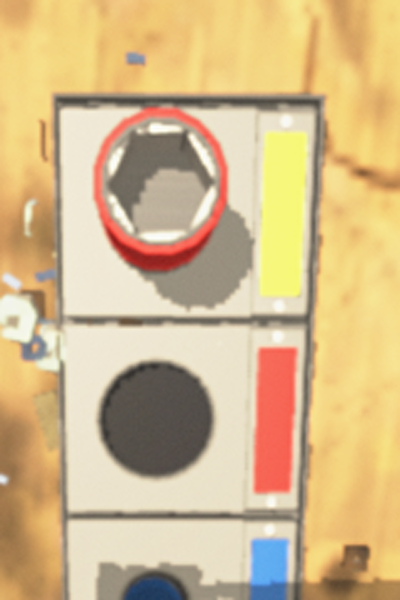

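The red recess is centred at crop (156,419) and the red rim at crop (160.5,174.5).

Run:
```python
from h import *
s=ctrl.snapshot("wrist")
print(pos(s,156,419,.02),pos(s,160.5,174.5,.098),ctrl.get_obs()["tool_pos"])
```

```text
[ 0.5642 -0.1695] [ 0.5707 -0.251 ] [ 0.56319068 -0.12536184  0.28432863]
```

>>> apply_moves(commands=[[[0.2, -4, 0], 0, 0], [[0.5, -8, 0], 0, 0], [[0.75, -11.5, -1], 0, 0], [[0.75, -12.55, -3], 0, 0], [[0.75, -12.55, -7], 0, 0], [[0.75, -12.55, -11], 0, 0], [[0.75, -12.55, -15], 0, 0], [[0.75, -12.55, -18.5], 0, 0], [[0.75, -12.55, -20.5], 0, 0], [[0.75, -12.55, -21.3], 0, 0], [[0.75, -12.55, -21.3], 0, 0], [[0.75, -12.55, -21.3], 0, 0.2], [[0.75, -12.55, -21.3], 0, 1], [[0.75, -12.55, -21.3], 0, 1], [[0.75, -12.55, -21.3], 0, 1], [[0.75, -12.55, -21.3], 0, 1], [[0.75, -12.55, -21.3], 0, 1], [[0.75, -12.55, -21.3], 0, 1], [[0.75, -12.55, -21.3], 0, 1], [[0.75, -12.55, -21.3], 0, 1]])

```text
clock: 20.8
tool_pos: [0.5699, -0.2511, 0.0718]
orientation: [179.9, 0.0, -85.1]
force: [-4.0, -0.2, 5.8]
opening: 0.0435
gripper_force: 30.0
```

>>> apply_moves(commands=[[[0, 0, 1], 0, 1], [[0, 0, 3], 0, 1], [[-0.2, 3, 3], 0, 1], [[-0.4, 6, 3], 0, 1], [[-0.6, 8.1, 3], 0, 1], [[-0.6, 8.1, 2], 0, 1], [[-0.6, 8.1, 1], 0, 1], [[-0.6, 8.1, 0.5], 0, 1], [[-0.6, 8.1, 0.5], 0, 1], [[-0.6, 8.1, 0.2], 0, 1], [[-0.6, 8.1, -0.1], 0, 1], [[-0.6, 8.1, -0.4], 0, 1], [[-0.6, 8.1, -0.7], 0, 1], [[-0.6, 8.1, -1.0], 0, 1], [[-0.6, 8.1, -1.1], 0, 1], [[-0.6, 8.1, -1.1], 0, 1]])

```text
clock: 22.13
tool_pos: [0.5642, -0.1701, 0.0601]
orientation: [179.9, 0.0, -85.1]
force: [-1.2, -1.2, -5.5]
opening: 0.0433
gripper_force: 30.0
```

>>> apply_moves(commands=[[[0, 0, -0.1], 0, 1], [[0, 0, -0.1], 0, 0], [[0, 0, -0.1], 0, 0], [[0, 0, -0.1], 0, 0], [[0, 0, -0.1], 0, 0], [[0, 0, -0.1], 0, 0], [[0, 0, 1], 0, 0], [[0, 0, 4], 0, 0], [[0, 0, 8], 0, 0], [[0, 0, 12], 0, 0], [[0.6, -1, 16], 0, 0], [[0.6, -2, 20], 0, 0], [[0.6, -3.5, 22.5], 0, 0], [[0.6, -3.5, 22.5], 0, 0], [[0.6, -3.5, 22.5], 0, 0], [[0.6, -3.5, 22.5], 0, 0], [[0.6, -3.5, 22.5], 0, 0]])

```text
clock: 23.55
tool_pos: [0.57, -0.2046, 0.2846]
orientation: [179.9, 0.0, -85.1]
force: [0.8, 0.3, 0.3]
opening: 0.0876
gripper_force: 0.0
```

```bash
python3 -c "
from h import *
crop('w7')"
```

```text
23.65 [ 0.57017852 -0.20455554  0.28443538]
socket_blue_center 0.94 [323.4 313.5] [ 0.556  -0.0945  0.047 ]
socket_red_center 0.65 [322.  251.6] [ 0.5637 -0.1645  0.047 ]
socket_yellow_center 0.82 [442.5 290.7] [ 0.431 -0.132  0.047]
seat_blue 0.67 [325.1 302.6] [ 0.553  -0.0902  0.008 ]
seat_red 0.56 [322.1 240.5] [ 0.5633 -0.1662  0.008 ]
seat_yellow 0.97 [322.7 168.5] [ 0.5698 -0.2466  0.008 ]
```

View pics/w7.png

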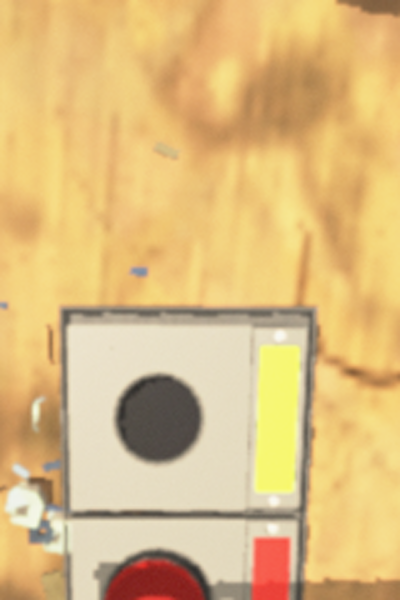

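The yellow recess is empty, centred at crop (158.5,418.5), which puts it at about (0.5706, -0.2493). The yellow socket still stands on the bench at (0.431, -0.131).

>>> apply_moves(commands=[[[-4, 2, 0], 0, 0], [[-7, 4, 0], 0, 0], [[-10, 5.5, -1], 0, 0], [[-13, 7, -3], 0, 0], [[-14, 7.4, -6], 0, 0], [[-14, 7.4, -10], 0, 0], [[-14, 7.4, -14], 0, 0], [[-14, 7.4, -18], 0, 0], [[-14, 7.4, -21], 0, 0], [[-14, 7.4, -22.8], 0, 0], [[-14, 7.4, -23.3], 0, 0], [[-14, 7.4, -23.3], 0, 0.5], [[-14, 7.4, -23.3], 0, 1], [[-14, 7.4, -23.3], 0, 1], [[-14, 7.4, -23.3], 0, 1], [[-14, 7.4, -23.3], 0, 1], [[-14, 7.4, -23.3], 0, 1], [[-14, 7.4, -23.3], 0, 1], [[-14, 7.4, -23.3], 0, 1], [[-14, 7.4, -23.3], 0, 1]])

```text
clock: 25.62
tool_pos: [0.4307, -0.1309, 0.0527]
orientation: [-180.0, 0.0, -85.1]
force: [-0.0, 0.6, 0.6]
opening: 0.0334
gripper_force: 0.0
```

>>> apply_moves(commands=[[[0, 0, 0], 0, 1], [[0, 0, 0], 0, 1], [[0, 0, 0], 0, 1], [[0, 0, 1], 0, 1], [[0, 0, 4], 0, 1], [[0, -3, 6], 0, 1], [[0, -7, 6], 0, 1], [[2, -10, 6], 0, 1], [[5, -11.9, 6], 0, 1], [[9, -11.9, 6], 0, 1], [[12, -11.9, 6], 0, 1], [[14, -11.9, 6], 0, 1], [[14, -11.9, 5], 0, 1], [[14, -11.9, 3.5], 0, 1], [[14, -11.9, 2.6], 0, 1], [[14, -11.9, 2.6], 0, 1], [[14, -11.9, 2.6], 0, 1], [[14, -11.9, 2.6], 0, 1]])

```text
clock: 27.12
tool_pos: [0.5707, -0.2501, 0.0791]
orientation: [-180.0, -0.0, -85.1]
force: [0.2, 0.6, -1.5]
opening: 0.0317
gripper_force: 30.0
```

>>> apply_moves(commands=[[[0, 0, -0.3], 0, 1], [[0, 0, -0.6], 0, 1], [[0, 0, -0.9], 0, 1], [[0, 0, -1.2], 0, 1], [[0, 0, -1.5], 0, 1], [[0, 0, -1.7], 0, 1], [[0, 0, -1.7], 0, 1], [[0, 0, -1.7], 0, 1]])

```text
clock: 27.78
tool_pos: [0.5706, -0.2499, 0.0614]
orientation: [180.0, 0.0, -85.1]
force: [-0.0, -0.5, -1.0]
opening: 0.0314
gripper_force: 30.0
```

Free descent with no contact force. I'll release, retreat and check.

>>> apply_moves(commands=[[[0, 0, -0.1], 0, 1], [[0, 0, -0.1], 0, 0], [[0, 0, -0.1], 0, 0], [[0, 0, -0.1], 0, 0], [[0, 0, -0.1], 0, 0], [[0, 0, -0.1], 0, 0], [[0, 0, 1], 0, 0], [[0, 0, 4], 0, 0], [[0, 0, 8], 0, 0], [[0, 0, 12], 0, 0], [[-2, 3, 16], 0, 0], [[-4, 6, 20], 0, 0], [[-5, 9, 24], 0, 0], [[-5, 9, 26], 0, 0], [[-5, 9, 26], 0, 0], [[-5, 9, 26], 0, 0], [[-5, 9, 26], 0, 0]])

```text
clock: 29.2
tool_pos: [0.5207, -0.1596, 0.3233]
orientation: [-179.8, 0.0, -85.1]
force: [-0.5, -0.1, -0.8]
opening: 0.0874
gripper_force: 0.0
```

Run:
```python
from h import *
s=ctrl.snapshot("wrist");a=cv2.resize(s["img"][0:310,200:400],(400,600))
t=ctrl.snapshot("scene");b=cv2.resize(t["img"][180:330,220:420],(400,300))
c=np.zeros((600,800,3),np.uint8);c[:,:400]=a;c[:300,400:]=b;c[300:,400:]=cv2.resize(ctrl.snapshot("top")["img"][160:300,140:327],(400,300))
save(dict(img=c),"fin")
for q in("blue","yellow","red","green"):
    n="socket_%s_center"%q;print(n,[np.round(at(t,r["at"],.047),3) for r in ctrl.spot_point(t,n)[:2]])
```

```text
socket_blue_center [array([ 0.566, -0.082,  0.047])]
socket_yellow_center [array([ 0.567, -0.251,  0.047])]
socket_red_center [array([ 0.567, -0.166,  0.047])]
socket_green_center [array([0.529, 0.095, 0.047]), array([ 0.554, -0.004,  0.047])]
```

View pics/fin.png

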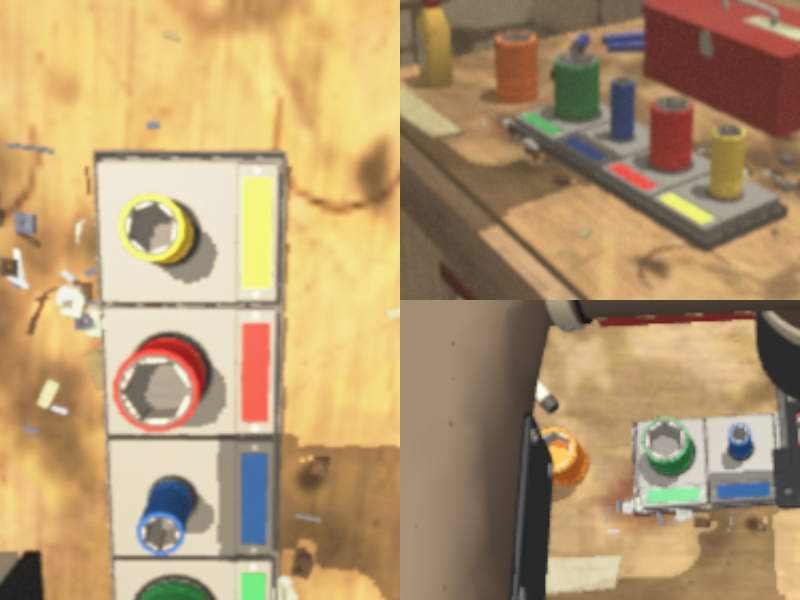

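All four sockets stand upright in the holders that match their colours. The wrist view (left panel) shows yellow at (157,230), red at (158,387) and blue at (163,525), and the scene crop shows green in place. The glue bottle shows undisturbed in the scene crop.

```bash
python3 -c "
from plant import ctrl
print(ctrl.close_job())"
```

```text
the job is handed in; nothing more can be done
None
```

All four sockets are upright and home in the holders matching their sleeves, the glue bottle and jar were not touched, and the job was handed in at about 29 s; no verdict was returned.

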